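# Key the microscope stage insert onto its pin

### The job

The round slide holder is sitting proud in the microscope stage, with the notch in its rim off the locating pin. Turn it by fingertip, either way (its white thumbscrews are there to push against), until the notch meets the pin; then press it gently down until it lies fully home on the stage all round, and leave it there. Do not pinch or lift it, keep off the glass slide, and leave the other things where they stand.

Things in the scene. Friction and masses are not known exactly. Their poses are not given: they have to be found in the camera images.
- stage: fixed stage: black plate 200 (x) x 260 (y) x 14 mm, z up, top face 100 mm above this origin, which lies on the table under the centre of the plate's 102 mm hole. Two black thumbscrews stand 22 mm above the plate at x -82, y +-55. A nylon collar, a stiff fit in the hole, carries the slide holder level, 6 mm above the plate; pressed down it slides with the holder and stays where it is pushed
- pin (a point): top of the locating pin: bevelled steel pin 8 mm wide, 4 mm tall, upright on the stage plate at stage x +60, y 0, half of it outside the slide holder's rim; an engraved white line runs outward from it on the plate
- insert: loose slide holder: aluminium flange 120 mm wide, 5 mm thick, with a spigot in the stage's hole. Origin: centre of the flange's underside, z up, +x to the notch. Turns easily on the collar, 2 mm clear above the pin. With the notch over the pin about 6 to 8 N down sinks it 6 mm onto the plate; off the pin it stays up. Bare metal to press: round (+-30, +-36) mm, top 5 mm above the origin
- notch (a point): middle of the mouth of the notch, at the flange's underside, 60 mm from its centre along its +x; the notch is 11 mm wide and 6 mm deep, cut through the full thickness
- screw_a: one white nylon thumbscrew of the slide holder, fixed to it and turning it when pushed: upright head 16 mm wide, 13.5 mm tall, at insert (0, +40) mm. Origin: centre of its top, 20.5 mm above the flange's underside; axes as the insert's
- screw_b: the same for the other thumbscrew, at insert (0, -40) mm
- slide: glass slide 76 x 26 mm held on top of the slide holder, long side along the insert's x, centred; its top lies 6.2 mm above the insert's origin. Origin as the insert's. Not to be touched
- dust_cap: black round cap 32 mm wide, 22 mm tall, standing on the stage plate; origin at the centre of its underside. Leave alone
- spare_screw: white nylon thumbscrew standing on its 16 mm head on the stage plate, 34 mm tall; origin at the centre of its underside. Leave alone
- vial: small amber vial 28 mm wide, 52 mm tall, on the table; origin at the centre of its underside. Leave alone
- driver: screwdriver 160 mm long with a black handle lying on the table. Leave alone
Mind the look-alikes: they are no part of the job. What is meant by the insert is not red, and is the smaller of those in its own colour.

How it is judged:
At the end, for the whole second after the job is handed in: the slide holder lies still and level (within 1 degree) with its flange down on the stage plate (within 1.3 mm at its centre) and its notch over the pin (within 4 mm) (z of insert in the frame of stage below 0.1013 m and angle between insert's own z axis and vertical below 0.018 rad and horizontal distance between notch and pin below 0.004 m and linear speed of insert below 0.01 m/s and angular speed of insert below 0.1 rad/s); the robot touches nothing.
It fails at once if the slide holder is lifted more than 4 mm above its resting height or tipped by more than 7 degrees (z of insert in the frame of stage above 0.11 m or angle between insert's own z axis and vertical above 0.12 rad).
It fails at once if a thumbscrew is pinched, or shoved with more than 25 N (contact force between the fingers and screw_a above 25 N or contact force between the fingers and screw_b above 25 N).
It fails at once if the slide holder is pinched or pressed with more than 60 N (contact force between the fingers and insert above 60 N).
It fails at once if the robot touches the glass slide (contact force between any of the fingers, the arm and slide above 0.5 N).
It fails at once if the dust cap, spare screw, vial or screwdriver is moved more than 15 mm (distance of any of dust_cap, spare_screw, vial, driver from where it was at the start of the episode above 0.015 m).
It also fails if it takes over 58 s, if anything falls off the work surface, if the arm or the gripper's body presses on something with over 40 N, if the wrist force passes 120 N, or if a joint passes its speed limit or range.

### The arm

A 6-joint arm with a two-finger parallel gripper is mounted at the origin on the work surface. World frame = base frame: x ahead of the robot, y to its left, z up, the work surface at z = 0. Lengths are in m, angles in rad, forces in N, time in s.
With the tool pointing down it reaches from about 0.3 to 0.775 m from the base axis. Payload 14.6 kg.
Tool frame: the origin (TCP) lies at the very end of the fingers, on their centre line; the grasp point (between the pads) lies 19 mm behind it; z points along the fingers, y is the direction in which the jaws open and shut (so a half turn about z gives the same grasp; the last joint's range is limited). The gripper opens to 94 mm and grips with 3 to 60 N. Pads are 16 mm wide; open, the fingers measure 119 mm over their backs; the gripper's body (75 mm by 177 mm) begins 78 mm behind the grasp point.
Start: joints at [1.168, 0.3, 1.521, -0, 1.321, -0.067], TCP at [0.181, 0.519, 0.205] pointing down, gripper open.
Joint ranges: [-3.03, 3.03], [-0.79, 2.21], [0.23, 2.52], [-1.04, 4.18], [0, 3.07], [-2.55, 2.55]. Speed limits (rad/s): [2.22, 2.22, 2.57, 3.14, 3.14, 3.14].

### API

Orientations are given as [roll, pitch, yaw] about the fixed x, y, z axes, in that order (R = Rz(yaw) Ry(pitch) Rx(roll)).
In Python, from station import ctrl, vision, ticket gives the robot as it stands.
- The arm moves only by the tool step_arm, never from a script. Its argument "steps" is a list of rows, each an object of numbers: "x", "y", "z": the shift along the tool's x, y, z in m; "ax", "ay", "az": the turn, a rotation vector about the tool's x, y, z in degrees; "claw": the finger opening in m, from 0 to 0.094. A call has 1 to 5 rows; each row shifts and turns the pose as measured when the row begins, along the tool's axes as they then stand; what a row does not reach is not made up. A row lasts 1/12 s, in which the tool goes at most 41.7 mm and 7.16 degrees, less where a joint would pass 70% of its speed; a pose out of reach is approached as far as the arm can. A call with a gripper value outside its range is refused whole. The fingers move at their own pace and stop on an object; "grip_force" is the grip in N (left out, the last holds). Time passes only in rows, so rows that do not move let the fingers close. It gives the time, the measured TCP pose, the force and the opening at its end, in the units of the state.
- ctrl.get_obs(): the state, without advancing time (a new reading comes with each control period).
- vision.camera(name): name is "side" or "top"; returns (picture, depth): 400x640x3 uint8, red, green, blue; 400x640 float32, m along the optical axis (not along the pixel's ray), 0 where there is no reading.
- vision.camera_params(name): a dict with "fov_y" (degrees; the focal length in pixels is half the picture's height over the tangent of half this angle, whatever the lens; pixels are square), "cx", "cy" (the principal point, pixels), "k1" (the pictures are not rectified: a ray, as slopes to the right and down, at radius r is drawn at 1 + k1 r^2 times it, then the intrinsics apply), "origin" and "attitude" of the camera in the world. Camera axes: x right, y up, looking along -z (the intrinsics and any distortion apply to the point x, -y, -z); pixel columns grow to the right and rows downward; lengths in m; the calibration is good to about 2 mm. A picture is of the moment at which its call begins. camera_params takes no time and is no camera call.
- ticket.hand_in(): hands the job in, once; it reports no verdict.
The state is a dict: "time_s": time; "qpos": joint angles; "joint_vel": joint speeds; "tau": joint torques, N m; "ee_pos": TCP position; "eef_rot": TCP orientation; "force": force on the tool from outside, world axes, zero at the start; "moment": the same for the moment, N m; "grip_width": finger opening in m.
Only numpy, scipy, OpenCV 4.12 (cv2) and the standard library are available. Lean on these libraries where they do the work, as an engineer would, in place of code of your own. Each camera call takes 0.05 s, during which the arm holds its last target.

## Working session

There is one attempt and no reset: what is moved stays moved. The work goes in short steps, Python scripts to look and compute and a tool call to move; the robot and the scene stay as the last step left them, time stands still between calls to the robot, and variables do not carry over. Pictures are saved under pics/ and viewed, and the job is handed in when it is done.

Besides the shell and the picture viewer there is one more tool, called after "Emit:" by a JSON object that holds its "method" and its "body". step_arm: Moves the arm, as the interface text tells. Its arguments: {"type":"object","properties":{"steps":{"type":"array"},"grip_force":{"type":"number"}},"required":["steps"]}

```bash
mkdir -p pics
cat > h.py <<'E'
import numpy as np, cv2
from station import ctrl, vision, ticket
E
python3 - <<'E'
from h import *
o=ctrl.get_obs(); print(o)
for n in("top","side"):
    p,d=vision.camera(n); cv2.imwrite(f"pics/{n}0.png",p[:,:,::-1]); np.save(f"{n}0.npy",d); print(vision.camera_params(n))
E
```

```text
{'time_s': 0.0, 'qpos': array([ 1.16842292e+00,  3.00471453e-01,  1.52158605e+00, -2.69592951e-05,
        1.32070976e+00, -6.65933590e-02]), 'joint_vel': array([ 1.33303329e-05, -9.21997471e-04, -6.94503612e-04,  2.34047516e-05,
        5.43944000e-04,  1.06963975e-03]), 'tau': array([-2.26878648e-03, -5.31816351e+01, -3.52730978e+01,  7.06924126e-02,
        2.46304966e-02, -4.87463228e-05]), 'ee_pos': array([0.18112885, 0.51903488, 0.20488404]), 'eef_rot': array([-3.14041892e+00, -5.21080503e-05,  2.80581926e+00]), 'force': array([ 0.15154006, -0.36044586, -0.10512763]), 'moment': array([ 0.02020031,  0.00597314, -0.00338554]), 'grip_width': 0.09392267635880483}
{'fov_y': 55.38034508333169, 'cx': 314.0599873036497, 'cy': 193.4823029163825, 'k1': -0.05647803815546886, 'origin': array([0.43205722, 0.06878574, 0.99158316]), 'attitude': array([ 0.11556109, -0.00934844, -1.57896784])}
{'fov_y': 51.3576761489786, 'cx': 319.8255163059919, 'cy': 189.73356116673767, 'k1': 0.005708460309128607, 'origin': array([ 0.25126912, -0.55337763,  0.57813816]), 'attitude': array([ 0.9677727 ,  0.01495005, -0.48222022])}
```

View pics/top0.png

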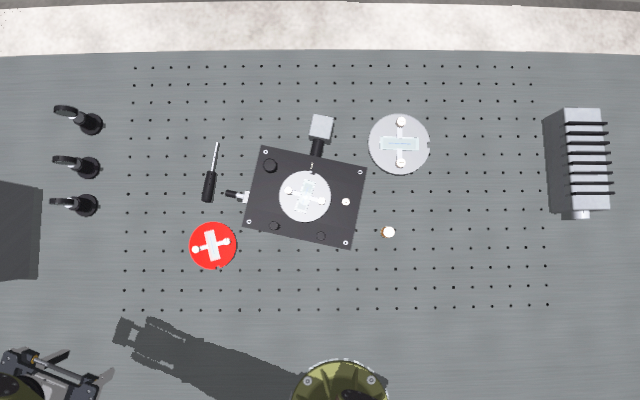

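View pics/side0.png

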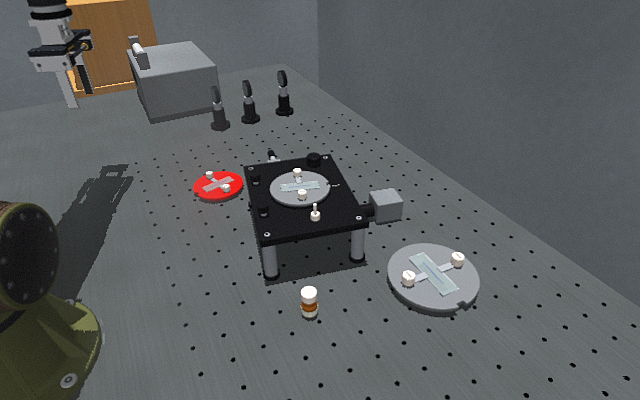

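Top view: the stage is at about (305,198) with the grey holder at (304,196). The red disc at (213,245) and the large grey disc at (400,144) are decoys. I'll zoom in.

Run:
```python
import cv2
a=cv2.imread("pics/top0.png")[135:260,230:380]; cv2.imwrite("pics/top0z.png",cv2.resize(a,None,fx=4.8,fy=4.8,interpolation=cv2.INTER_CUBIC))
a=cv2.imread("pics/side0.png")[140:250,235:395]; cv2.imwrite("pics/side0z.png",cv2.resize(a,None,fx=5,fy=5,interpolation=cv2.INTER_CUBIC))
```

```text
(no output)
```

View pics/top0z.png

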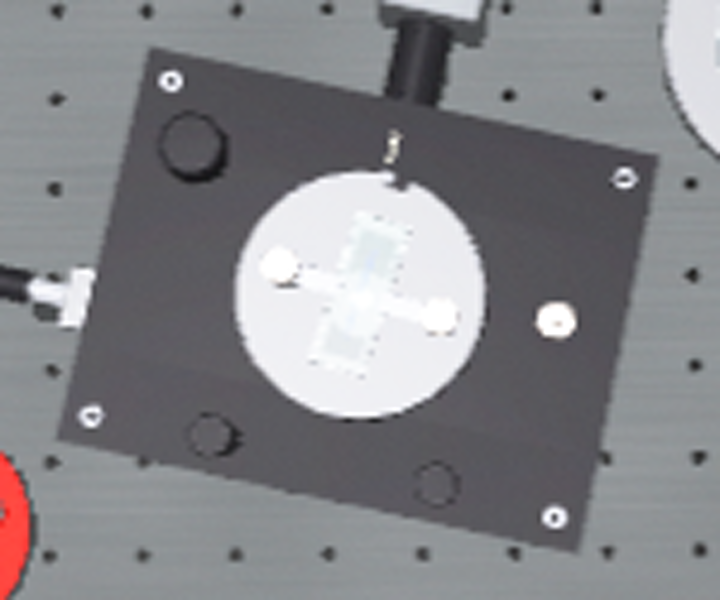

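View pics/side0z.png

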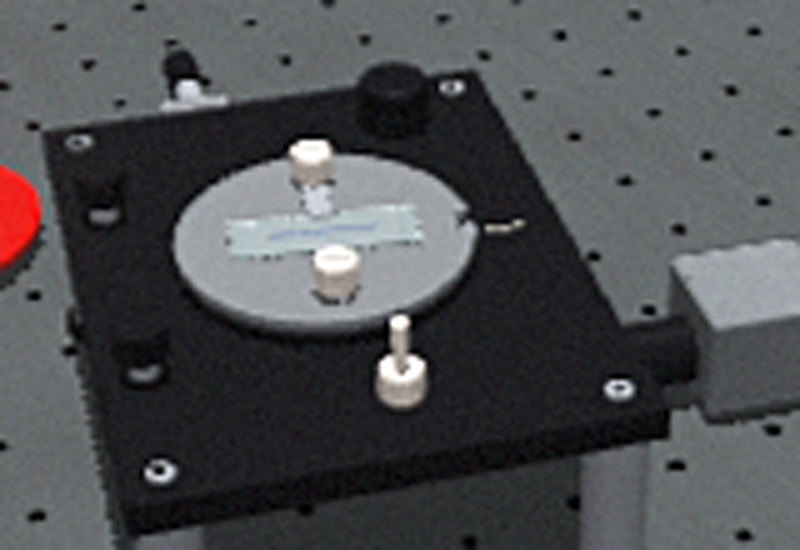

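```bash
cat >> h.py <<'E'
from scipy.spatial.transform import Rotation as R
def K(P):
    f=200/np.tan(np.radians(P['fov_y']/2)); return np.array([[f,0,P['cx']],[0,f,P['cy']],[0,0,1.]])
def cast(n,uv,z):
    P=vision.camera_params(n)
    s=cv2.undistortPoints(np.asarray(uv,float).reshape(-1,1,2),K(P),np.array([P['k1'],0,0,0,0]),).reshape(-1,2)
    d=np.c_[s[:,0],-s[:,1],-np.ones(len(s))]@R.from_euler('xyz',P['attitude']).as_matrix().T
    o=P['origin']; return (o+d*((np.asarray(z)-o[2])/d[:,2])[:,None])[:, :2]
def proj(n,X):
    P=vision.camera_params(n); M=R.from_euler('xyz',P['attitude']).as_matrix()
    c=(np.atleast_2d(X)-P['origin'])@M; s=np.c_[c[:,0]/-c[:,2],-c[:,1]/-c[:,2]]
    s=s*(1+P['k1']*(s**2).sum(1,keepdims=True)); k=K(P); return s*k[0,0]+k[:2,2]
E
python3 - <<'E'
from h import *
z2=lambda l,u0,v0,s:(np.array(l)+.5)/s-.5+[u0,v0]
t=z2([(171,81),(625,178),(91,416),(555,517)],230,135,4.8)
c=cast("top",t,0.1*np.ones(4)); print("bolts top",c, c.mean(0))
s=z2([(452,88),(619,388),(79,142),(160,470)],235,140,5)
c2=cast("side",s,0.1*np.ones(4)); print("bolts side",c2,c2.mean(0))
for q in(c,c2):
    a=(q[0]+q[2]-q[1]-q[3]); b=q[0]+q[1]-q[2]-q[3]; print("yaw from y,x", np.degrees(np.arctan2(-a[0],a[1])),np.degrees(np.arctan2(b[1],b[0])),np.hypot(*a)/2,np.hypot(*b)/2)
im=cv2.imread("pics/top0.png"); g=im[150:240,250:360].min(2)
# disc
m=(im.min(2)>150).astype(np.uint8); n,l,st,ce=cv2.connectedComponentsWithStats(m); i=l[205,290]; print(st[i])
cn=max(cv2.findContours((l==i).astype(np.uint8),cv2.RETR_EXTERNAL,cv2.CHAIN_APPROX_NONE)[0],key=len)[:,0,:]
w=cast("top",cn,.111*np.ones(len(cn)))
A=np.c_[2*w,np.ones(len(w))]; 
k=np.ones(len(w),bool)
for _ in range(5):
    x=np.linalg.lstsq(A[k],(w[k]**2).sum(1),rcond=None)[0]; r=np.sqrt(x[2]+x[:2]@x[:2]); rr=np.hypot(*(w-x[:2]).T); k=abs(rr-r)<.0015
print("disc",x[:2],r); bad=rr<r-.002; th=np.degrees(np.arctan2(*(w-x[:2]).T[::-1])); print(np.c_[th,rr*1e3][bad].round(1))
# other features top
f=z2([(400,183),(393,133),(388,165),(279,266),(439,315),(193,147),(557,320)],230,135,4.8)
W=cast("top",f,[.111,.1,.1,.1265,.1265,.122,.134]); print(W)
f=z2([(465,218),(490,230),(520,224),(311,150),(336,257),(400,320)],235,140,5)
W=cast("side",f,[.111,.1,.1,.1265,.1265,.134]); print(W)
E
```

```text
bolts top [[ 0.63723305  0.17533279]
 [ 0.58684647 -0.0495369 ]
 [ 0.47121034  0.21316772]
 [ 0.42065472 -0.01194726]] [0.52898615 0.08175409]
bolts side [[ 0.63815844  0.17566312]
 [ 0.58789947 -0.04836531]
 [ 0.47213584  0.21391293]
 [ 0.42157035 -0.01027326]] [0.52994103 0.08273437]
yaw from y,x -12.643493758099446 -12.791355809383143 0.2305837854626232 0.17033446328082436
yaw from y,x -12.677482829153929 -12.936548792952491 0.22970737553855258 0.17050348202578133
[ 279  171   52   51 2101]
disc [0.52897206 0.0820794 ] 0.05939700310226941
[[-26.   56.9]
 [-24.8  53.7]
 [-22.5  52.8]
 [-19.3  54.2]
 [-16.9  53.5]
 [-13.9  55.2]]
[[ 0.58314148  0.06194689]
 [ 0.61016389  0.06513417]
 [ 0.59408786  0.06772438]
 [ 0.54080496  0.12002844]
 [ 0.51680337  0.04403102]
 [ 0.59956004  0.16181978]
 [ 0.51329133 -0.01137378]]
[[ 0.58434112  0.06403929]
 [ 0.59692999  0.06579209]
 [ 0.60991307  0.06368271]
 [ 0.54184313  0.1187338 ]
 [ 0.51737869  0.04375976]
 [ 0.51594366 -0.01316511]]
```

Emit:
{"method": "step_arm", "body": {"steps": [{"x":-0.0315,"y":-0.0198,"claw":0.076},{"x":-0.0315,"y":-0.0198,"claw":0.076},{"x":-0.0315,"y":-0.0198,"claw":0.076},{"x":-0.0315,"y":-0.0198,"claw":0.076},{"x":-0.0315,"y":-0.0198,"claw":0.076}]}}

```text
validation failed for argument at $.st...
```

Emit:
{"method": "step_arm", "body": {"steps": [{"x":-0.0315,"y":-0.0198,"claw":0.076},{"x":-0.0315,"y":-0.0198,"claw":0.076},{"x":-0.0315,"y":-0.0198,"claw":0.076},{"x":-0.0315,"y":-0.0198,"claw":0.076},{"x":-0.0315,"y":-0.0198,"claw":0.076}]}}

```text
validation failed for argument at $.st...
```

Emit:
{"method": "step_arm", "body": {"steps": [{"x":-0.032,"y":-0.02,"z":0,"ax":0,"ay":0,"az":0,"claw":0.076},{"x":-0.032,"y":-0.02,"z":0,"ax":0,"ay":0,"az":0,"claw":0.076}]}}

```text
time_s: 0.27
ee_pos: [0.2262, 0.4617, 0.2036]
eef_rot: [-3.139, -0.001, 2.812]
force: [0.6, 0.5, -0.0]
grip_width: 0.0838
```

Emit:
{"method": "step_arm", "body": {"steps": [{"x":-0.032,"y":-0.02,"z":0,"ax":0,"ay":0,"az":0,"claw":0.076},{"x":-0.032,"y":-0.02,"z":0,"ax":0,"ay":0,"az":0,"claw":0.076},{"x":-0.032,"y":-0.02,"z":0,"ax":0,"ay":0,"az":0,"claw":0.076},{"x":-0.032,"y":-0.02,"z":0,"ax":0,"ay":0,"az":0,"claw":0.076},{"x":-0.032,"y":-0.02,"z":0,"ax":0,"ay":0,"az":0,"claw":0.076}]}}

```text
time_s: 0.68
ee_pos: [0.3478, 0.3081, 0.2023]
eef_rot: [-3.137, -0.002, 2.816]
force: [0.6, 0.2, -0.0]
grip_width: 0.0759
```

Emit:
{"method": "step_arm", "body": {"steps": [{"x":-0.032,"y":-0.02,"z":0,"ax":0,"ay":0,"az":0,"claw":0.076},{"x":-0.032,"y":-0.02,"z":0,"ax":0,"ay":0,"az":0,"claw":0.076},{"x":-0.032,"y":-0.02,"z":0,"ax":0,"ay":0,"az":0,"claw":0.076},{"x":-0.032,"y":-0.02,"z":0,"ax":0,"ay":0,"az":0,"claw":0.076}]}}

```text
time_s: 1.02
ee_pos: [0.4463, 0.1842, 0.2021]
eef_rot: [-3.136, -0.003, 2.816]
force: [0.2, 0.4, 0.1]
grip_width: 0.076
```

Emit:
{"method": "step_arm", "body": {"steps": [{"x":0,"y":0,"z":0,"ax":0,"ay":0,"az":7,"claw":0.076},{"x":0,"y":0,"z":0,"ax":0,"ay":0,"az":7,"claw":0.076},{"x":0,"y":0,"z":0,"ax":0,"ay":0,"az":7,"claw":0.076},{"x":0,"y":0,"z":0,"ax":0,"ay":0,"az":7,"claw":0.076}]}}

```text
time_s: 1.35
ee_pos: [0.4502, 0.1767, 0.2007]
eef_rot: [-3.133, -0.0, 2.319]
force: [0.4, 0.8, -0.1]
grip_width: 0.076
```

Emit:
{"method": "step_arm", "body": {"steps": [{"x":-0.03,"y":-0.0015,"z":0,"ax":0,"ay":0,"az":0,"claw":0.076},{"x":-0.03,"y":-0.0015,"z":0,"ax":0,"ay":0,"az":0,"claw":0.076},{"x":-0.03,"y":-0.0015,"z":0,"ax":0,"ay":0,"az":0,"claw":0.076},{"x":-0.03,"y":-0.0015,"z":0,"ax":0,"ay":0,"az":0,"claw":0.076},{"x":0,"y":0,"z":0.02,"ax":0,"ay":0,"az":5.5,"claw":0.076}]}}

```text
time_s: 1.77
ee_pos: [0.5298, 0.0806, 0.1824]
eef_rot: [-3.136, 0.003, 2.215]
force: [0.6, -0.7, -0.4]
grip_width: 0.076
```

```bash
cat >> h.py <<'E'
C=np.array([.5293,.0822])
def need(tx,ty,tz,bearing):
    o=ctrl.get_obs(); e=o['eef_rot']; M=R.from_euler('xyz',e); T=R.from_euler('xyz',[np.pi,0,np.radians(bearing+90)])
    d=M.inv().apply(np.array([tx,ty,tz])-o['ee_pos']); rv=(M.inv()*T).as_rotvec(degrees=True)
    print("t",o['time_s'],"pos",o['ee_pos'].round(4),"bearing",np.degrees(e[2])-90,"shift mm",(d*1e3).round(1),"turn",rv.round(2),"F",o['force'].round(1))
E
python3 -c "
from h import *
need(C[0],C[1],.16,37.4)"
```

```text
t 1.7667 pos [0.5298 0.0806 0.1824] bearing 36.928440763484346 shift mm [ 1.6  0.7 22.4] turn [-0.32  0.15 -0.47] F [ 0.6 -0.7 -0.4]
```

Emit:
{"method": "step_arm", "body": {"steps": [{"x":0.0016,"y":0.0007,"z":0.022,"ax":-0.3,"ay":0.15,"az":-0.5,"claw":0.076},{"x":0,"y":0,"z":0,"ax":0,"ay":0,"az":0,"claw":0.076}]}}

```text
time_s: 1.93
ee_pos: [0.5288, 0.0803, 0.1562]
eef_rot: [-3.137, -0.003, 2.216]
force: [-0.9, -0.7, -0.7]
grip_width: 0.0764
```

Run:
```python
from h import *
need(C[0],C[1],.117,37.4)
for n,r in(("top",(135,260,230,380)),("side",(140,250,235,395))):
    p,d=vision.camera(n); cv2.imwrite(f"pics/{n}1.png",p[:,:,::-1]); a=p[r[0]:r[1],r[2]:r[3],::-1]
    cv2.imwrite(f"pics/{n}1z.png",cv2.resize(a,None,fx=4.8,fy=4.8,interpolation=cv2.INTER_CUBIC))
```

```text
t 1.9333 pos [0.5288 0.0803 0.1562] bearing 36.94257934251003 shift mm [ 1.2  1.7 39.2] turn [-0.24 -0.15 -0.46] F [-0.9 -0.7 -0.7]
```

View pics/side1z.png

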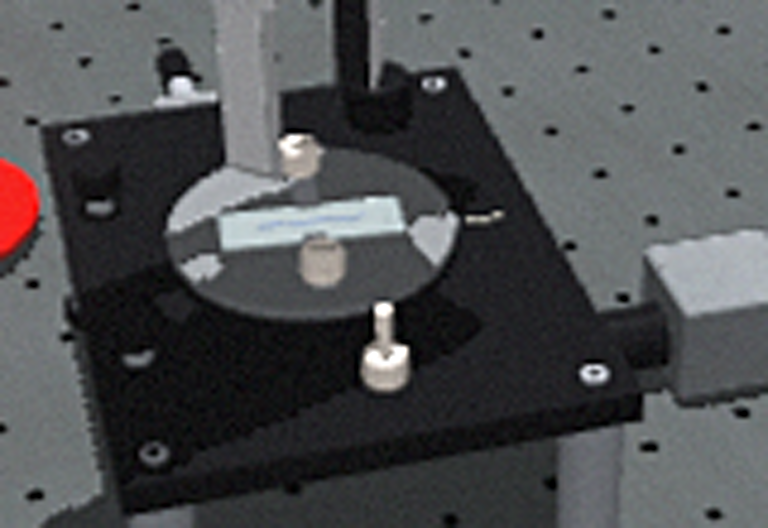

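View pics/top1z.png

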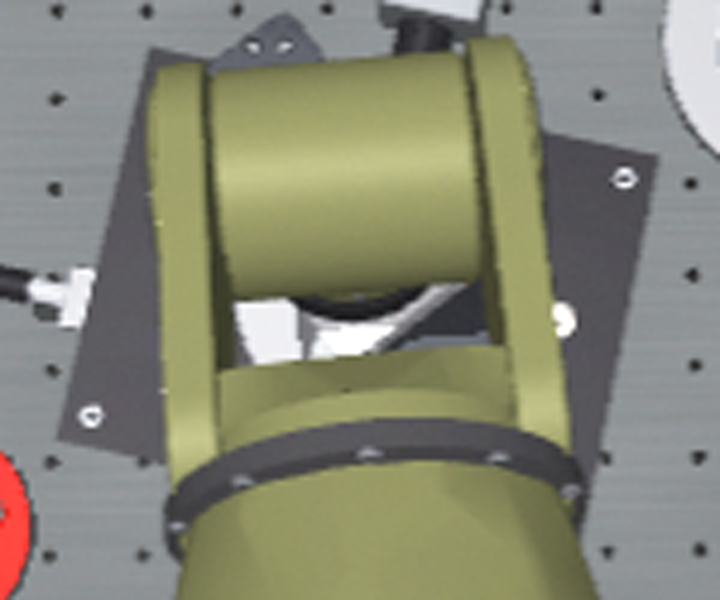

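Both fingers are over the holder, the silver one near pixel (245,160) in the side zoom. The top view is blocked by the wrist, so I'll steer by the side view. First I'll centre the fingers and lower them.

Emit:
{"method": "step_arm", "body": {"steps": [{"x":0.001,"y":0.0017,"z":0.015,"ax":-0.2,"ay":-0.15,"az":-0.5,"claw":0.076},{"x":0,"y":0,"z":0.01,"ax":0,"ay":0,"az":0,"claw":0.076},{"x":0,"y":0,"z":0.001,"ax":0,"ay":0,"az":0,"claw":0.076}]}}

```text
time_s: 2.28
ee_pos: [0.532, 0.0837, 0.1373]
eef_rot: [3.135, 0.005, 2.227]
force: [0.0, -1.0, 0.2]
grip_width: 0.0761
```

```bash
cat >> h.py <<'E'
def snap(i,r=(140,250,235,395)):
    p,d=vision.camera("side"); cv2.imwrite(f"pics/side{i}.png",p[:,:,::-1]); a=p[r[0]:r[1],r[2]:r[3],::-1]
    cv2.imwrite(f"pics/side{i}z.png",cv2.resize(a,None,fx=5,fy=5,interpolation=cv2.INTER_CUBIC))
E
python3 - <<'E'
from h import *
need(C[0],C[1],.117,37.4)
snap(2)
E
```

```text
t 2.2833 pos [0.532  0.0837 0.1373] bearing 37.59558642197682 shift mm [ 0.6 -3.2 20.2] turn [0.39 0.31 0.2 ] F [ 0.  -1.   0.2]
```

View pics/side2z.png

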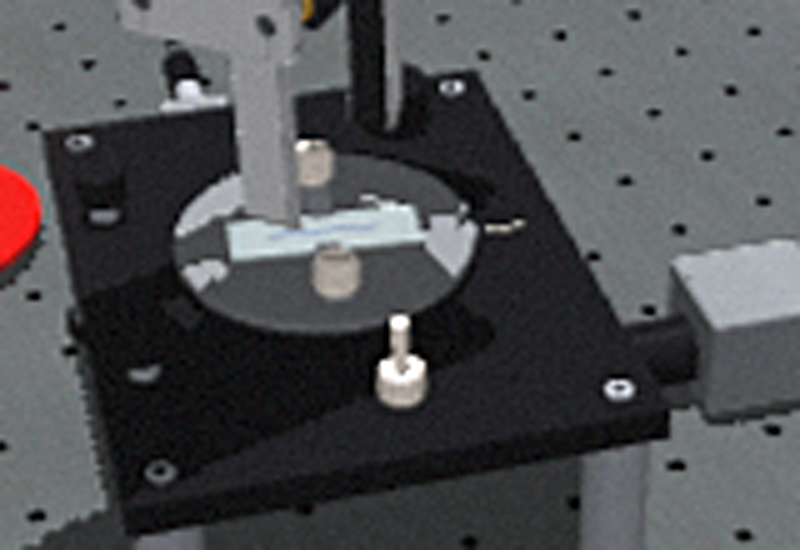

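Emit:
{"method": "step_arm", "body": {"steps": [{"x":0.0005,"y":-0.002,"z":0.01,"ax":0.3,"ay":0.2,"az":0.2,"claw":0.076},{"x":0,"y":0,"z":0,"ax":0,"ay":0,"az":0,"claw":0.076},{"x":0,"y":0,"z":0,"ax":0,"ay":0,"az":0,"claw":0.076}]}}

```text
time_s: 2.58
ee_pos: [0.5309, 0.0832, 0.1292]
eef_rot: [3.138, 0.003, 2.224]
force: [-0.8, 0.6, 0.2]
grip_width: 0.076
```

Run:
```python
from h import *
need(C[0],C[1],.117,37.4)
o=ctrl.get_obs(); b=np.radians(37.4); M=R.from_euler('xyz',o['eef_rot']).as_matrix()
X=[o['ee_pos']+M@[sx*.008,sy,0] for sx in(-1,1) for sy in(.038,.0505,-.038,-.0505)]
print(((proj("side",X)-[235,140])*5).round(0).tolist())
snap(3)
```

```text
t 2.5833 pos [0.5309 0.0832 0.1292] bearing 37.408264536976546 shift mm [ 0.2 -1.9 12.1] turn [0.19 0.18 0.01] F [-0.8  0.6  0.2]
[[381.0, 148.0], [395.0, 134.0], [294.0, 245.0], [279.0, 262.0], [346.0, 140.0], [360.0, 126.0], [258.0, 236.0], [242.0, 253.0]]
```

View pics/side3z.png

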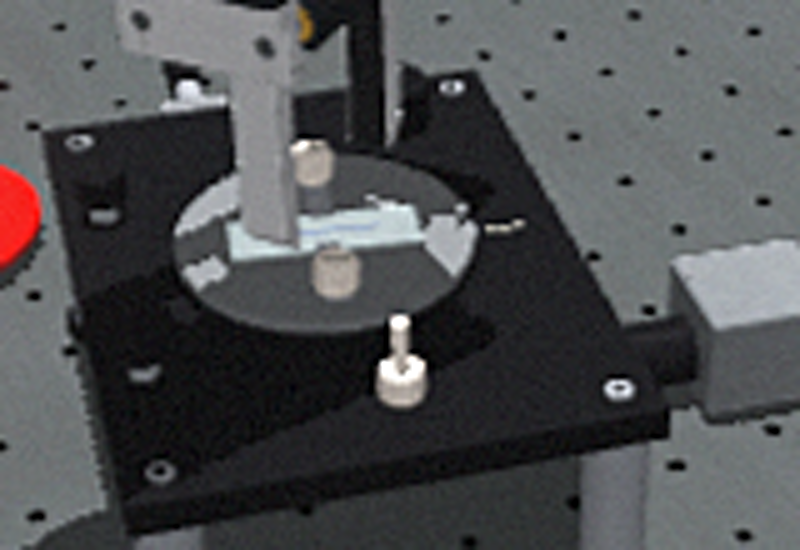

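The fingertips are tapered, with the tip at the inner pad edge, about 38 mm out. That matches the projection. I'll continue down next to the screws.

Emit:
{"method": "step_arm", "body": {"steps": [{"x":0,"y":-0.0015,"z":0.008,"ax":0.2,"ay":0.2,"az":0,"claw":0.076},{"x":0,"y":0,"z":0,"ax":0,"ay":0,"az":0,"claw":0.076},{"x":0,"y":0,"z":0.001,"ax":0,"ay":0,"az":0,"claw":0.076}]}}

```text
time_s: 2.88
ee_pos: [0.5298, 0.0822, 0.12]
eef_rot: [3.141, -0.0, 2.224]
force: [0.1, -0.1, 0.1]
grip_width: 0.0762
```

Run:
```python
from h import *
need(C[0],C[1],.117,37.4)
```

```text
t 2.8833 pos [0.5298 0.0822 0.12  ] bearing 37.40650133765091 shift mm [ 0.3 -0.4  3. ] turn [ 0.01 -0.02  0.01] F [ 0.1 -0.1  0.1]
```

Emit:
{"method": "step_arm", "body": {"steps": [{"x":0,"y":0,"z":0.002,"ax":0,"ay":0,"az":-3,"claw":0.076},{"x":0,"y":0,"z":0,"ax":0,"ay":0,"az":-3,"claw":0.076},{"x":0,"y":0,"z":0,"ax":0,"ay":0,"az":-3,"claw":0.076},{"x":0,"y":0,"z":0,"ax":0,"ay":0,"az":0,"claw":0.076}]}}

```text
time_s: 3.22
ee_pos: [0.5296, 0.0821, 0.1174]
eef_rot: [-3.141, -0.001, 2.387]
force: [0.3, -0.2, 0.9]
grip_width: 0.0758
```

Run:
```python
from h import *
need(C[0],C[1],.117,50)
snap(4)
```

```text
t 3.2167 pos [0.5296 0.0821 0.1174] bearing 46.75955285268461 shift mm [ 0.3 -0.1  0.4] turn [-0.02 -0.05 -3.24] F [ 0.3 -0.2  0.9]
```

View pics/side4z.png

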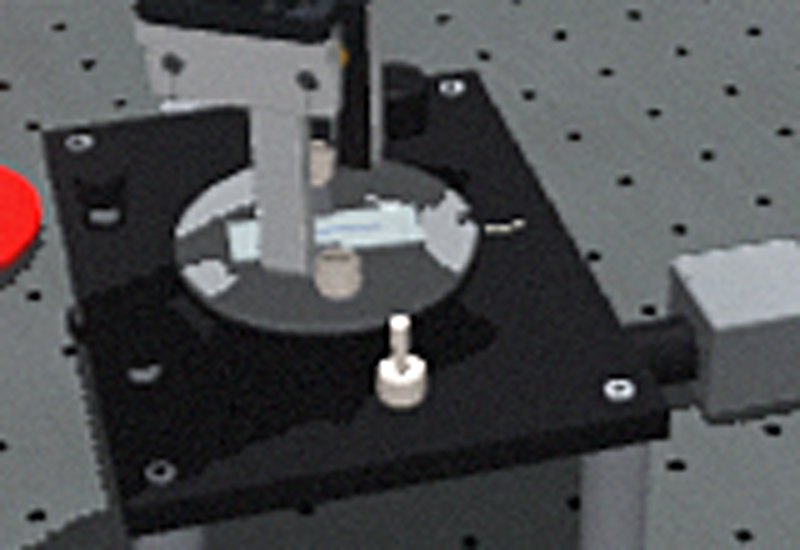

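Emit:
{"method": "step_arm", "body": {"steps": [{"x":0,"y":0,"z":0,"ax":0,"ay":0,"az":-2,"claw":0.076},{"x":0,"y":0,"z":0,"ax":0,"ay":0,"az":-2,"claw":0.076},{"x":0,"y":0,"z":0,"ax":0,"ay":0,"az":0,"claw":0.076}]}}

```text
time_s: 3.52
ee_pos: [0.5293, 0.0821, 0.1173]
eef_rot: [-3.141, -0.002, 2.45]
force: [-0.1, 0.3, -0.8]
grip_width: 0.076
```

Run:
```python
from h import *
need(C[0],C[1],.117,54)
snap(5)
```

```text
t 3.5167 pos [0.5293 0.0821 0.1173] bearing 50.368327892190536 shift mm [0.1 0.  0.3] turn [-0.03 -0.09 -3.63] F [-0.1  0.3 -0.8]
```

View pics/side5z.png

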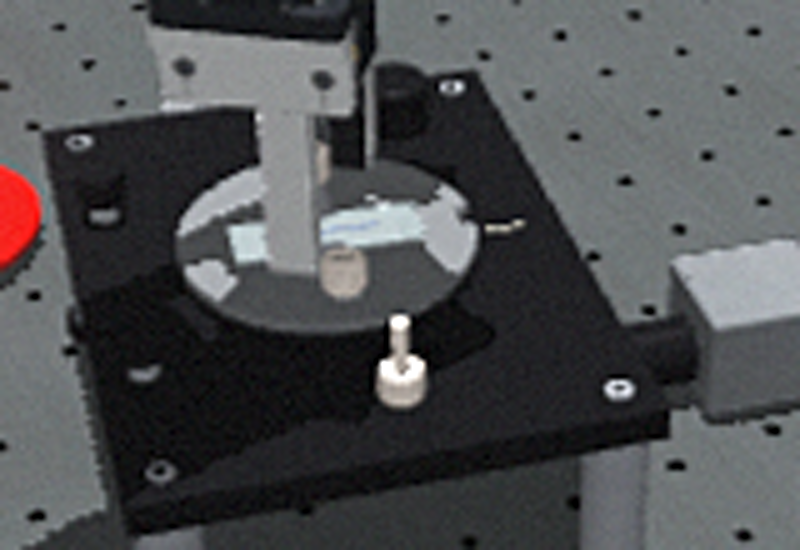

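```bash
cat > ang.py <<'E'
from h import *
for C0 in ([.5299,.0827],):
  for y in(-18,-16,-14.5,-12.75,-11):
    b=np.radians(y); c,s=np.cos(b),np.sin(b)
    P=lambda x,yy,z:[C0[0]+c*x-s*yy,C0[1]+s*x+c*yy,z]
    print(y,((proj("side",[P(0,-40,.1265),P(0,40,.1265),P(60,0,.111),P(54,0,.111),P(38,-13,.1122),P(38,13,.1122)])-[235,140]+.5)*5-.5).round(0).tolist())
E
python3 ang.py; python3 -c "
import cv2
a=cv2.imread('pics/side5.png')[165:205,275:345]; cv2.imwrite('pics/s5n.png',cv2.resize(a,None,fx=11,fy=11,interpolation=cv2.INTER_CUBIC))"
```

```text
-18 [[-11.0, -1214.0], [5.0, -1144.0], [18619.0, -1728.0], [18341.0, -1698.0], [-23266.0, -1645.0], [5047.0, -1233.0]]
-16 [[-105.0, -1213.0], [-84.0, -1142.0], [14522.0, -1571.0], [14355.0, -1550.0], [-37113.0, -1993.0], [4676.0, -1225.0]]
-14.5 [[-176.0, -1212.0], [-151.0, -1141.0], [12485.0, -1496.0], [12363.0, -1479.0], [-62667.0, -2570.0], [4427.0, -1220.0]]
-12.75 [[-260.0, -1211.0], [-231.0, -1139.0], [10743.0, -1434.0], [10654.0, -1419.0], [-172574.0, -4460.0], [4163.0, -1215.0]]
-11 [[-346.0, -1210.0], [-312.0, -1137.0], [9435.0, -1389.0], [9367.0, -1377.0], [-1554292.0, -15041.0], [3923.0, -1211.0]]
```

View pics/s5n.png

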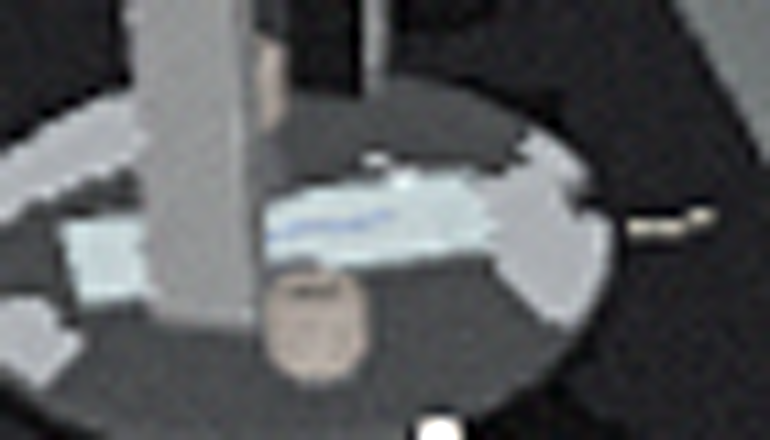

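```bash
sed -i 's/c\*x-s\*yy,/(c*x-s*yy)\/1e3,/; s/s\*x+c\*yy,z/(s*x+c*yy)\/1e3,z/' ang.py; python3 ang.py
```

```text
-18 [[335.0, 256.0], [310.0, 148.0], [471.0, 216.0], [456.0, 218.0], [422.0, 237.0], [412.0, 202.0]]
-16 [[339.0, 255.0], [307.0, 148.0], [470.0, 213.0], [455.0, 215.0], [423.0, 235.0], [410.0, 200.0]]
-14.5 [[342.0, 255.0], [304.0, 148.0], [469.0, 211.0], [454.0, 213.0], [423.0, 234.0], [409.0, 199.0]]
-12.75 [[345.0, 254.0], [301.0, 149.0], [467.0, 209.0], [453.0, 211.0], [423.0, 232.0], [407.0, 198.0]]
-11 [[348.0, 254.0], [298.0, 149.0], [466.0, 207.0], [452.0, 209.0], [424.0, 230.0], [406.0, 197.0]]
```

```bash
python3 -c "
import cv2,numpy as np
L=[cv2.resize(cv2.imread(f'pics/side{i}.png')[172:197,315:350],None,fx=11,fy=11,interpolation=cv2.INTER_NEAREST) for i in(0,5)]
cv2.imwrite('pics/cmp.png',np.hstack(L))"
```

```text
(no output)
```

View pics/cmp.png

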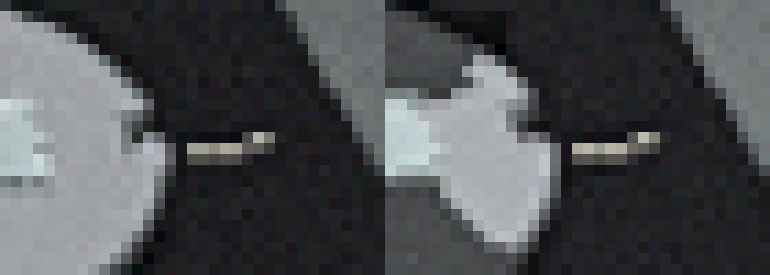

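The screws and the notch both put the holder at about −14°, and the target is −12.75°. I'll push slightly more, then back off to the press angle and try a gentle press.

Emit:
{"method": "step_arm", "body": {"steps": [{"x":0,"y":0,"z":0,"ax":0,"ay":0,"az":-1.3,"claw":0.076},{"x":0,"y":0,"z":0,"ax":0,"ay":0,"az":0,"claw":0.076},{"x":0,"y":0,"z":0,"ax":0,"ay":0,"az":0,"claw":0.076}]}}

```text
time_s: 3.82
ee_pos: [0.5294, 0.0821, 0.1174]
eef_rot: [-3.141, -0.002, 2.468]
force: [-0.2, 0.2, 0.3]
grip_width: 0.0759
```

Run:
```python
from h import *
need(C[0],C[1],.117,37.4)
snap(6)
L=[cv2.resize(cv2.imread(f'pics/side{i}.png')[172:207,295:350],None,fx=14,fy=14,interpolation=cv2.INTER_NEAREST) for i in(6,)]
cv2.imwrite('pics/cmp6.png',np.hstack(L))
```

```text
t 3.8167 pos [0.5294 0.0821 0.1174] bearing 51.424472358280724 shift mm [0.1 0.  0.4] turn [-0.04 -0.09 14.02] F [-0.2  0.2  0.3]
```

View pics/side6z.png

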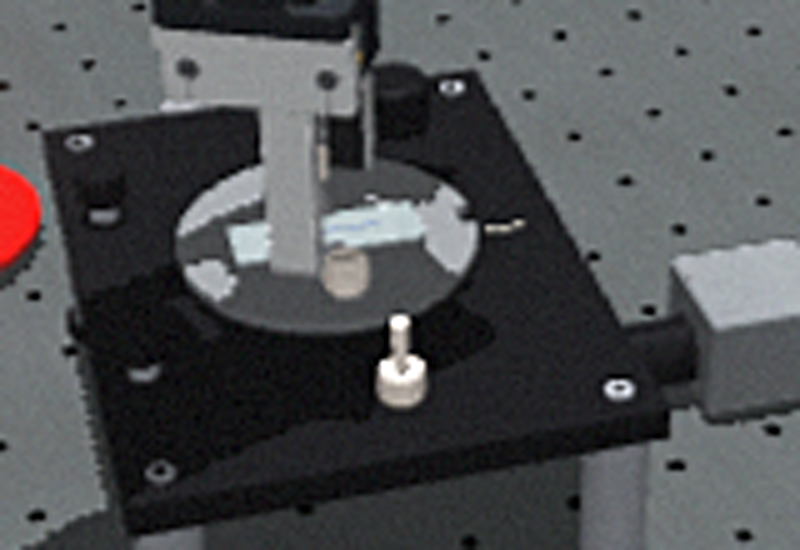

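View pics/cmp6.png

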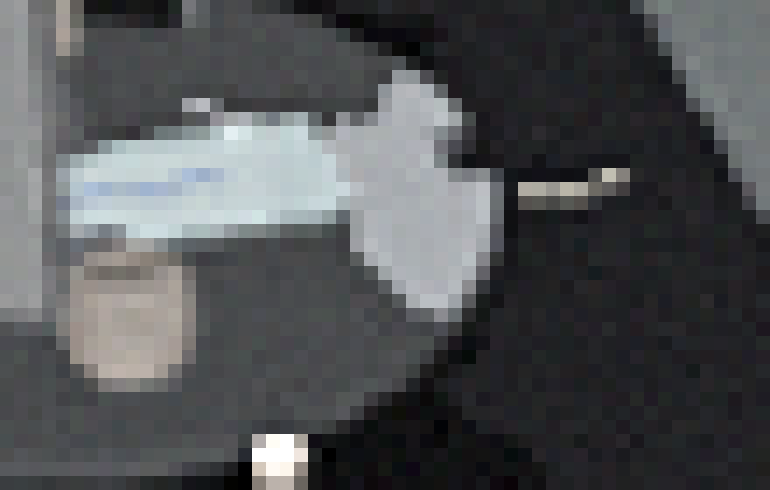

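Screw_b is at zoom x≈345.5, which matches −12.75°. Backing off to the press angle.

Emit:
{"method": "step_arm", "body": {"steps": [{"x":0,"y":0,"z":0,"ax":0,"ay":0,"az":4,"claw":0.076},{"x":0,"y":0,"z":0,"ax":0,"ay":0,"az":4,"claw":0.076},{"x":0,"y":0,"z":0,"ax":0,"ay":0,"az":4,"claw":0.076},{"x":0,"y":0,"z":0,"ax":0,"ay":0,"az":2,"claw":0.076},{"x":0,"y":0,"z":0,"ax":0,"ay":0,"az":0,"claw":0.076}]}}

```text
time_s: 4.28
ee_pos: [0.5298, 0.082, 0.1175]
eef_rot: [-3.142, -0.0, 2.21]
force: [-0.7, 0.1, 0.5]
grip_width: 0.0763
```

Emit:
{"method": "step_arm", "body": {"steps": [{"x":0,"y":0,"z":0.003,"ax":0,"ay":0,"az":0,"claw":0.076},{"x":0,"y":0,"z":0.001,"ax":0,"ay":0,"az":0,"claw":0.076},{"x":0,"y":0,"z":0,"ax":0,"ay":0,"az":0,"claw":0.076}]}}

```text
time_s: 4.53
ee_pos: [0.53, 0.0819, 0.1131]
eef_rot: [3.141, -0.0, 2.213]
force: [0.6, 0.3, 0.6]
grip_width: 0.0762
```

Run:
```python
from h import *
need(C[0],C[1],.111,37.4)
snap(7)
```

```text
t 4.5333 pos [0.53   0.0819 0.1131] bearing 36.77682626441492 shift mm [ 0.6 -0.4  2.1] turn [ 0.02 -0.   -0.62] F [0.6 0.3 0.6]
```

View pics/side7z.png

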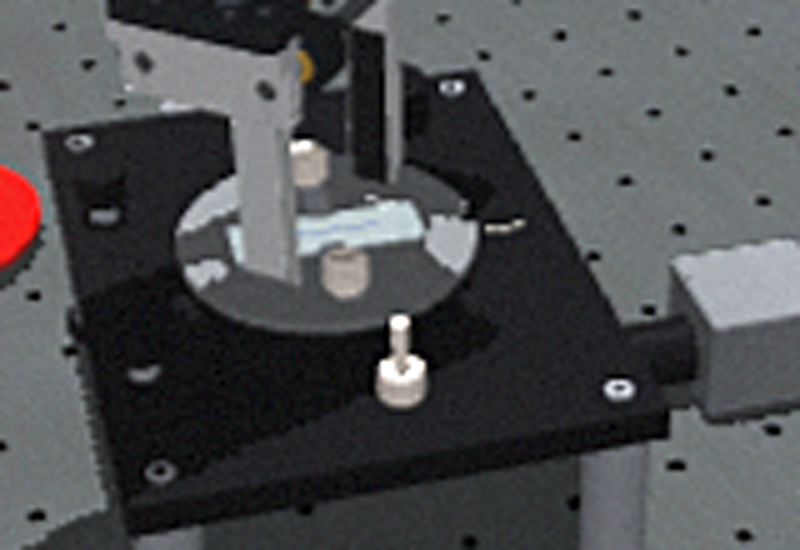

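Emit:
{"method": "step_arm", "body": {"steps": [{"x":0,"y":0,"z":0.0015,"ax":0,"ay":0,"az":0,"claw":0.076},{"x":0,"y":0,"z":0.001,"ax":0,"ay":0,"az":0,"claw":0.076},{"x":0,"y":0,"z":0,"ax":0,"ay":0,"az":0,"claw":0.076}]}}

```text
time_s: 4.83
ee_pos: [0.5301, 0.0819, 0.1109]
eef_rot: [3.141, 0.0, 2.214]
force: [-0.3, -0.3, 0.6]
grip_width: 0.076
```

Emit:
{"method": "step_arm", "body": {"steps": [{"x":0,"y":0,"z":0.0015,"ax":0,"ay":0,"az":0,"claw":0.076}]}}

```text
time_s: 4.92
ee_pos: [0.5302, 0.0819, 0.1098]
eef_rot: [3.141, 0.0, 2.214]
force: [-2.8, -1.3, 6.5]
grip_width: 0.0757
```

Emit:
{"method": "step_arm", "body": {"steps": [{"x":0,"y":0,"z":0.001,"ax":0,"ay":0,"az":0,"claw":0.076}]}}

```text
time_s: 5.0
ee_pos: [0.5302, 0.0819, 0.1091]
eef_rot: [3.141, 0.0, 2.214]
force: [-2.6, -0.2, 6.5]
grip_width: 0.076
```

Emit:
{"method": "step_arm", "body": {"steps": [{"x":0,"y":0,"z":0.001,"ax":0,"ay":0,"az":0,"claw":0.076}]}}

```text
time_s: 5.08
ee_pos: [0.5302, 0.0819, 0.1084]
eef_rot: [3.141, 0.001, 2.214]
force: [-3.4, -0.9, 7.2]
grip_width: 0.0758
```

Emit:
{"method": "step_arm", "body": {"steps": [{"x":0,"y":0,"z":0.001,"ax":0,"ay":0,"az":0,"claw":0.076}]}}

```text
time_s: 5.17
ee_pos: [0.5302, 0.082, 0.1078]
eef_rot: [3.14, 0.001, 2.215]
force: [-3.2, -0.6, 7.0]
grip_width: 0.0758
```

Emit:
{"method": "step_arm", "body": {"steps": [{"x":0,"y":0,"z":0.001,"ax":0,"ay":0,"az":0,"claw":0.076}]}}

```text
time_s: 5.25
ee_pos: [0.5302, 0.082, 0.1072]
eef_rot: [3.14, 0.001, 2.215]
force: [-3.7, -0.6, 8.3]
grip_width: 0.0759
```

It has sunk past the pin-top height at a steady 7–8 N, so the notch has engaged. I'll keep pressing.

Emit:
{"method": "step_arm", "body": {"steps": [{"x":0,"y":0,"z":0.001,"ax":0,"ay":0,"az":0,"claw":0.076},{"x":0,"y":0,"z":0.001,"ax":0,"ay":0,"az":0,"claw":0.076}]}}

```text
time_s: 5.42
ee_pos: [0.5302, 0.0819, 0.1059]
eef_rot: [3.14, 0.001, 2.215]
force: [-3.1, 0.5, 6.9]
grip_width: 0.076
```

Emit:
{"method": "step_arm", "body": {"steps": [{"x":0,"y":0,"z":0.001,"ax":0,"ay":0,"az":0,"claw":0.076}]}}

```text
time_s: 5.5
ee_pos: [0.5302, 0.0819, 0.1054]
eef_rot: [3.14, 0.001, 2.215]
force: [-2.8, -0.0, 7.2]
grip_width: 0.076
```

Emit:
{"method": "step_arm", "body": {"steps": [{"x":0,"y":0,"z":0.0015,"ax":0,"ay":0,"az":0,"claw":0.076}]}}

```text
time_s: 5.58
ee_pos: [0.5303, 0.0819, 0.1051]
eef_rot: [3.14, 0.001, 2.215]
force: [-12.5, -0.5, 28.6]
grip_width: 0.0759
```

It bottomed out at 0.105 m, where force jumps to about 28 N. Retreating straight up.

Emit:
{"method": "step_arm", "body": {"steps": [{"x":0,"y":0,"z":-0.004,"ax":0,"ay":0,"az":0,"claw":0.076},{"x":0,"y":0,"z":-0.01,"ax":0,"ay":0,"az":0,"claw":0.076},{"x":0,"y":0,"z":-0.02,"ax":0,"ay":0,"az":0,"claw":0.076},{"x":0,"y":0,"z":-0.03,"ax":0,"ay":0,"az":0,"claw":0.076},{"x":0,"y":0,"z":-0.03,"ax":0,"ay":0,"az":0,"claw":0.076}]}}

```text
time_s: 6.0
ee_pos: [0.5276, 0.0817, 0.1979]
eef_rot: [-3.135, -0.004, 2.216]
force: [-0.1, 0.6, 1.5]
grip_width: 0.076
```

Emit:
{"method": "step_arm", "body": {"steps": [{"x":0.03,"y":0,"z":-0.01,"ax":0,"ay":0,"az":0,"claw":0.076},{"x":0.035,"y":0,"z":0,"ax":0,"ay":0,"az":0,"claw":0.076},{"x":0.035,"y":0,"z":0,"ax":0,"ay":0,"az":0,"claw":0.076},{"x":0.035,"y":0,"z":0,"ax":0,"ay":0,"az":0,"claw":0.076},{"x":0.035,"y":0,"z":0,"ax":0,"ay":0,"az":0,"claw":0.076}]}}

```text
time_s: 6.42
ee_pos: [0.4268, 0.2183, 0.2179]
eef_rot: [3.136, 0.002, 2.208]
force: [0.9, 0.4, -0.5]
grip_width: 0.0763
```

Emit:
{"method": "step_arm", "body": {"steps": [{"x":0.035,"y":0,"z":0,"ax":0,"ay":0,"az":0,"claw":0.076},{"x":0.03,"y":0,"z":0,"ax":0,"ay":0,"az":0,"claw":0.076},{"x":0,"y":0,"z":0,"ax":0,"ay":0,"az":0,"claw":0.076}]}}

```text
time_s: 6.67
ee_pos: [0.3831, 0.276, 0.2198]
eef_rot: [3.134, 0.002, 2.211]
force: [0.5, -0.3, -0.4]
grip_width: 0.0759
```

```bash
python3 - <<'E'
from h import *
snap(9); p,d=vision.camera("top"); cv2.imwrite("pics/top9.png",p[:,:,::-1]); np.save("top9.npy",d)
cv2.imwrite("pics/top9z.png",cv2.resize(p[135:260,230:380,::-1],None,fx=4.8,fy=4.8,interpolation=cv2.INTER_CUBIC))
d0=np.load("top0.npy")
P=vision.camera_params("top"); k=K(P); Mr=R.from_euler('xyz',P['attitude']).as_matrix()
def z(d,u,v):
    s=cv2.undistortPoints(np.array([[[u,v]]],float),k,np.array([P['k1'],0,0,0,0])).ravel(); D=d[v,u]
    return P['origin']+Mr@np.array([s[0]*D,-s[1]*D,-D])
C=np.array([.5295,.0824])
for dd in(d0,d):
  out=[]
  for a in range(0,360,30):
    # flange at r=53, skip
    X=[*(C+.05*np.array([np.cos(np.radians(a)),np.sin(np.radians(a))])),.108]; u,v=proj("top",X)[0].round().astype(int); out.append(round(float(z(dd,u,v)[2])*1e3,1))
  plate=[]
  for a in range(0,360,45):
    X=[*(C+.07*np.array([np.cos(np.radians(a)),np.sin(np.radians(a))])),.1]; u,v=proj("top",X)[0].round().astype(int); plate.append(round(float(z(dd,u,v)[2])*1e3,1))
  print(out,plate)
E
sed -i 's/.1265/.1205/g; s/.111)/.105)/g; s/.1122/.1062/g' ang.py; python3 ang.py
```

```text
[111.0, 108.5, 111.1, 112.5, 109.3, 111.5, 112.5, 111.4, 113.8, 110.5, 113.2, 111.3] [102.9, 100.8, 102.4, 100.5, 100.1, 101.7, 98.9, 103.6]
[105.4, 105.6, 105.4, 106.8, 106.3, 108.7, 103.3, 102.7, 108.8, 104.8, 105.7, 103.8] [98.9, 101.1, 97.1, 99.0, 100.1, 98.5, 99.7, 99.5]
-18 [[336.0, 269.0], [311.0, 160.0], [471.0, 228.0], [456.0, 230.0], [423.0, 250.0], [412.0, 214.0]]
-16 [[340.0, 268.0], [307.0, 160.0], [470.0, 226.0], [455.0, 227.0], [423.0, 248.0], [410.0, 213.0]]
-14.5 [[342.0, 268.0], [305.0, 161.0], [469.0, 224.0], [454.0, 226.0], [423.0, 246.0], [409.0, 211.0]]
-12.75 [[345.0, 267.0], [302.0, 161.0], [468.0, 221.0], [453.0, 223.0], [424.0, 244.0], [407.0, 210.0]]
-11 [[348.0, 267.0], [299.0, 161.0], [466.0, 219.0], [452.0, 221.0], [424.0, 243.0], [406.0, 209.0]]
```

View pics/top9z.png

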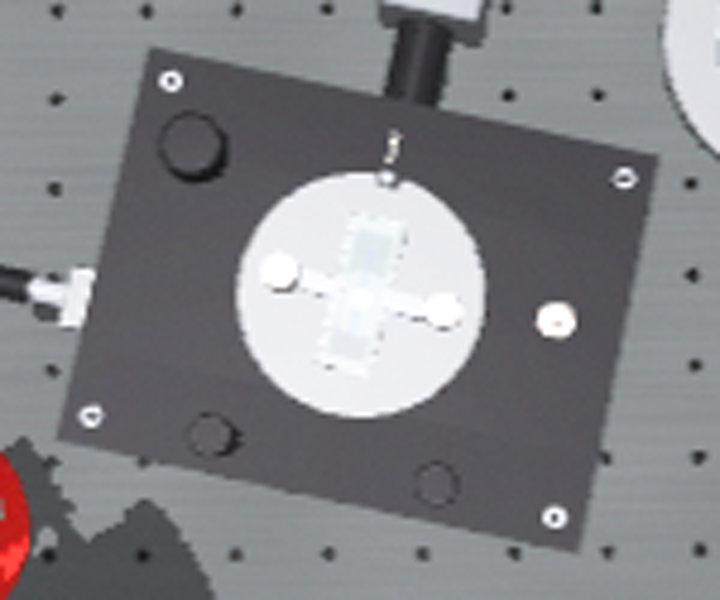

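View pics/side9z.png

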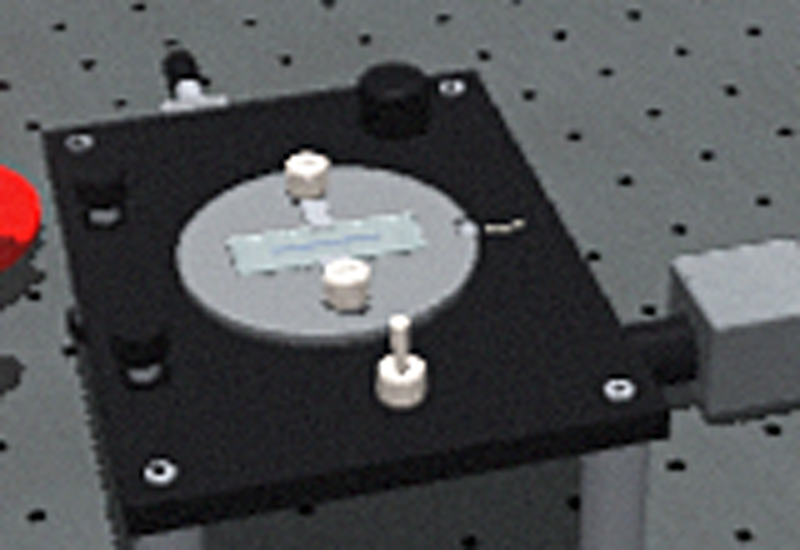

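The pin sits in the notch at top zoom (388,180), and the side view shows the flange down. I'll fit a plane to the depth data to check it is level all round.

Run:
```python
from h import *
P=vision.camera_params("top"); k=K(P); Mr=R.from_euler('xyz',P['attitude']).as_matrix()
vv,uu=np.mgrid[140:250,240:370]; uv=np.c_[uu.ravel(),vv.ravel()]
s=cv2.undistortPoints(uv.astype(float).reshape(-1,1,2),k,np.array([P['k1'],0,0,0,0])).reshape(-1,2)
C=np.array([.5295,.0824]); y=np.radians(-12.75)
for f in("top0.npy","top9.npy"):
    D=np.load(f)[140:250,240:370].ravel(); X=P['origin']+np.c_[s[:,0]*D,-s[:,1]*D,-D]@Mr.T
    q=(X[:,:2]-C)@np.array([[np.cos(y),-np.sin(y)],[np.sin(y),np.cos(y)]]); r=np.hypot(*q.T)
    a=(r<.056)&(abs(q[:,1])>.016)&~((abs(q[:,0])<.016))&(D>0); b=(r>.067)&(abs(q[:,0])<.09)&(abs(q[:,1])<.068)&(q[:,0]>-.065)&(D>0)
    for n,m in(("flange",a),("plate",b)):
        A=np.c_[q[m],np.ones(m.sum())]; zz=X[m,2]; c,res=np.linalg.lstsq(A,zz,rcond=None)[:2]
        rms=np.sqrt(res[0]/m.sum()); print(f,n,"z mm %.2f tilt x,y deg %.2f %.2f"%(c[2]*1e3,*np.degrees(c[:2])),"n",m.sum(),"rms %.2f"%(rms*1e3),"se deg %.2f"%np.degrees(rms/np.sqrt(m.sum())/.035))
```

```text
top0.npy flange z mm 111.18 tilt x,y deg -0.11 0.09 n 700 rms 1.65 se deg 0.10
top0.npy plate z mm 100.15 tilt x,y deg -0.02 0.03 n 1240 rms 1.52 se deg 0.07
top9.npy flange z mm 105.16 tilt x,y deg 0.07 0.04 n 695 rms 1.52 se deg 0.09
top9.npy plate z mm 100.15 tilt x,y deg -0.02 0.03 n 1244 rms 1.52 se deg 0.07
```

The flange top is 5.0 mm above the plate and level to about 0.1°, so the holder is fully home. Handing in.

```bash
python3 -c "
from h import *
print(ticket.hand_in())"
```

```text
the job is handed in; nothing more can be done
None
```

The slide holder is seated: its notch is over the pin and its flange lies flat on the stage all round. I handed the job in at about 6.8 s of the 58 s allowed; no verdict was reported.

- **Turning:** I pushed both white thumbscrews at once with the open fingertips and turned the holder about 5° until the notch met the pin.
- **Pressing:** I pressed on two opposite bare-metal spots. It sank 6 mm at about 7–8 N, then bottomed out at about 29 N, and I moved the arm clear.
- **Seating check:** The flange's top is 5.0 mm above the plate, which is its own thickness, and level to about 0.1°. The pin shows inside the notch in the top view.
- **Other things:** The dust cap and spare screw look unmoved in the pictures. I did not check the vial or screwdriver again at the end, but nothing came near them.
- **Disagreements:** Early estimates of the holder's angle differed by 2–3° between the screws and the notch edge. Screw_a still reads about 2–3° off in the last side view, but screw_b and the full drop onto the pin agree with the correct position.

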